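# Latch the swing gate of a holding fixture

## Task

On the granite plate stands a holding fixture with a machined block lying in it. Swing its gate shut against the block, hook the wire bail of the latch over the keeper on top of the gate so that it is drawn in and caught under the lip, and press the latch lever down past centre until it lies fully home and the gate clamps the block. Push no harder than a firm thumb would (well under 30 N), hold the bail lightly, and leave the other things on the plate where they are.

Things in the scene. Friction and masses are not known exactly. Their poses are not given: they have to be found in the camera images.
- fixture: Dark steel holding fixture, fixed on the plate. Base 190 x 160 x 18 mm, origin under its centre, z up; its -x end, the gate end, faces the robot to within 0.45 rad. Two side rails, x -66 to +54, 30 wide, centred at y = +49 and -49, tops at z = 78 mm, form the nest. The latch stands on the right rail (y = -47): bail reaching to -x, lever closing to +x.
- part: Loose machined aluminium block 92 x 63 x 46 mm, 0.4 to 0.8 kg, lying in the nest, long side along the fixture's x; origin under its centre. It lies 1 to 6 mm short of the stop screw behind it; the closing gate pushes it home (origin then at fixture x = -4 mm, give or take 0.5).
- gate (a joint): Gate angle, rad, about an upright hinge at fixture x = -75, y = +62 mm: 0 is square across, it grows as the free end swings out to -x; starts at 0.30 to 0.55. Hinge friction 0.1 N m keeps it where it is left. With the block home the gate's plunger touches it from about 0.10 down and springs back if pushed on; latched, the gate stands at about 0.01 to 0.06.
- gate_push (a point): Point on the gate's outer face near its free end, 95 mm from the hinge axis, z = 55 mm. Axes of the gate: -x is the outward normal of this face, +y runs along the gate to the hinge, z up. The gate is a plate 14 mm thick, 8 to 126 mm from the hinge axis, z from 21 to 78 mm. It can be pushed shut anywhere on this face.
- plunger (a joint): Travel (m) of the rubber-tipped spring plunger in the middle of the gate's inner face (62 mm from the hinge): 0 fully out, at most 0.009; spring 19 N per mm. Reads 0.002 to 0.006 when the gate is properly latched.
- keeper (a point): Nominal seat of the bail's crossbar (bar centre) in the keeper, a hooked steel block 15 mm wide in y on top of the gate's free end; axes as gate_push. The block is slotted and set by hand, so the true seat lies up to 3 mm to +x or -x of this point: feel for it. From the true seat: wall 2.5 mm to +x, slot floor (reaching 4.5 mm to -x) 6.5 mm below, lip's underside 4.5 mm above; open to -x.
- keeper_lip (a point): Nominal middle of the lip's top outer edge (shifted with the keeper, as above); axes as gate_push; 1 mm to -x of keeper, 8.5 mm above it, 29 mm above the gate's flat top. The crossbar, 5 mm thick, has to pass over the lip, go down in front of it (on its -x side) to the height of the slot, and then be drawn to +x under the lip, right up against the wall.
- bail_bar (a point): Centre of the crossbar of the latch's U-shaped bail: 5 mm steel wire, 30 mm wide outside, 20 mm inside, 62 mm from crossbar to pins. Axes: x along the legs from crossbar to pins, y along the crossbar. Starts pointing to -x, raised 0.2 to 0.8 rad. Pinch it lightly (under 25 N) across both legs near the crossbar. It turns on pins in the lever, 20 mm from the lever's rivet.
- bail (a joint): Angle, rad, of the bail on the lever: 0 when parallel to the handle as in the closed latch; grows as the crossbar rises. Its elevation above level is bail minus lever. A light spring lifts it towards 2.0 (some 0.3 N at the crossbar when it is down at the keeper), pivot friction 0.01 N m: let go before it has been drawn in fully under the lip, it springs up off the keeper.
- lever (a joint): Lever angle, rad: 0 fully home (handle level, pointing to +x, on its stop); about 1.5 upright; 2.2 its other end. Starts at 1.3 to 1.7. Friction 0.07 N m; follows when the bail is drawn along. With the bail hooked the push needed at the tip rises to some 5 to 15 N, dead centre is at about 0.1; beyond it the push fades, but only pressing it down on the firm stop brings it fully home.
- lever_pivot (a point): The lever's rivet, its axis along y; axes of the fixture; at z = 99 mm.
- lever_tip (a point): Point on the lever's pressing face, 56 mm along the handle from the rivet and 8 mm off it. Axes: x along the handle to its end, 2 mm further; z out of the pressing face (up when home, towards the gate when the lever stands up). The handle is 13 mm wide (15 at the grip) and 6 mm thick; the face runs from 18 to 58 mm from the rivet.
- vblock_a: Ground steel V-block 60 x 50 x 40 mm standing beside the right-hand rail; loose, to be left alone; origin under its centre.
- setblock_a: Stepped steel setting block 70 x 40 x 48 mm standing left of the fixture; loose, to be left alone; origin under its centre.
- vblock_b: Second V-block, far left; loose, to be left alone; origin under its centre.
- setblock_b: Second setting block, far left; loose, to be left alone; origin under its centre.
- block_next: Machined block like the one in the fixture, waiting far left; loose, to be left alone; origin under its centre.
- hex_key: Hex key 90 mm long lying far right; loose, to be left alone; origin under its centre.
- screwdriver: Screwdriver 200 mm long lying far right; loose, to be left alone; origin under its centre.
- block_123: Ground steel block 75 x 50 x 25 mm with holes, far right; loose, to be left alone; origin under its centre.
Mind the look-alikes: they are no part of the job. What is shaped like the fixture but purple or turquoise is not meant.

How it is judged:
On the way, in this order (a step that is already met when the one before it is completed fails the run):
1. the gate is swung to against the block (value of joint gate below 0.26 rad), for 0.1 s.
2. the bail's crossbar lies in the keeper's slot under the lip, the lever still up (x of bail_bar in the frame of keeper between -0.006 and 0.006 m and z of bail_bar in the frame of keeper between -0.006 and 0.004 m and value of joint lever above 0.8 rad), for 0.1 s.
At the end, for the whole second after the job is handed in: The lever is fully home (within 0.02 rad of its stop), the bail's crossbar lies in the keeper's slot (within 6 mm of its nominal seat along the pull, and between floor and lip), the gate is shut (under 0.08 rad) with its plunger pressed in by more than 1.5 mm on the block, and the block is at rest (x of bail_bar in the frame of keeper between -0.006 and 0.006 m and z of bail_bar in the frame of keeper between -0.006 and 0.004 m and value of joint lever below 0.02 rad and value of joint plunger above 0.0015 m and value of joint gate below 0.08 rad and linear speed of part below 0.01 m/s); the robot touches nothing.
It fails at once if the gripper presses on the latch or its fixture with more than 30 N while the lever goes over (lever below 0.9 rad) (value of joint lever below 0.9 rad and contact force between the fingers and fixture above 30 N).
It fails at once if the gripper pushes on the gate or squeezes the bail with more than 60 N, the forces of both fingers added (contact force between the fingers and fixture above 60 N).
It fails at once if the arm itself leans on the fixture with more than 30 N (contact force between the arm and fixture above 30 N).
It fails at once if another thing on the plate is moved by more than 15 mm (distance of any of vblock_a, setblock_a, vblock_b, setblock_b, block_next, hex_key, screwdriver, block_123 from where it was at the start of the episode above 0.015 m).
It also fails if it takes over 67 s, if anything falls off the work surface, if the arm or the gripper's body presses on something with over 40 N, if the wrist force passes 120 N, or if a joint passes its speed limit or range.

## Robot

A 6-joint arm with a two-finger parallel gripper is mounted at the origin on the work surface. World frame = base frame: x ahead of the robot, y to its left, z up, the work surface at z = 0. Lengths are in m, angles in rad, forces in N, time in s.
With the tool pointing down it reaches from about 0.375 to 0.975 m from the base axis. Payload 3.8 kg.
Tool frame: the origin (TCP) lies midway between the tips of the shut fingers; the grasp point (between the pads) lies 19 mm behind it (manip.pinch_z is the distance from the TCP to the grasp point, in m); z points along the fingers, y is the line along which they close (so a half turn about z gives the same grasp; the last joint's range is limited). The gripper opens to 85 mm and grips with 20 to 120 N. Pads are 22 mm wide; open, the fingers measure 114 mm over their backs; the gripper's body (76 mm by 85 mm) begins 54 mm behind the grasp point. The pads swing forward as they close: fully open they stand 13 mm farther back than shut.
Start: joints at [-1.287, 0.264, 1.604, -0, 1.274, -0.037], TCP at [0.213, -0.641, 0.231] pointing down, gripper open.
Joint ranges: [-2.63, 2.63], [-0.94, 2.18], [0.31, 2.57], [-1.31, 4.45], [0, 2.66], [-2.55, 2.55]. Speed limits (rad/s): [2.57, 2.57, 3.14, 3.14, 3.14, 3.14].

## Interface

Orientations are given as a unit quaternion [x, y, z, w].
In Python, from rig import telemetry, vision, ticket, search_frame, masks_of, mark_of, manip gives the robot as it stands. The module is installed in compiled form; this text tells all that it offers.
- The arm moves only by the tool send_rows, never from a script. Its argument "targets" is a list of rows, each a list of 2 entries, a list of its own where there are three numbers: the shift along the tool's x, y, z in m, then the turn about the tool's z in rad. In form: [[[dx, dy, dz], roll], ...]. A call has 1 to 12 rows; each row is the pose to reach, as a shift and turn from the pose commanded when the call began, along the tool's axes at that moment; what a row does not reach only later rows make up. A row lasts 1/10 s, in which the tool goes at most 50 mm and 8.59 degrees, less where a joint would pass 70% of its speed; a pose out of reach is approached as far as the arm can. A call with a gripper value outside its range is refused whole. "hand" is the closure, from -1 (fully open) to 1 (shut), set as the call begins (left out, the last holds). The fingers move at their own pace and stop on an object; the grip force is fixed at half the most. Time passes only in rows, so rows that repeat a pose let the fingers close. It gives the time, the measured TCP pose, the force, the opening and the grip force at its end, in the units of the state.
- telemetry.get_state(): the state, without advancing time (a new reading comes with each control period).
- vision.camera(name): name is "scene" or "top" or "wrist"; returns the picture (420x560x3 uint8, red, green, blue); there is no depth.
- vision.camera_params(name): a dict with "fx", "fy", "cx", "cy" (pixels), "world_from_camera" (4x4, takes a point from camera to world coordinates). Camera axes: x right, y down, z forward; pixel columns grow to the right and rows downward; lengths in m; the calibration is good to about 2 mm. The wrist camera is an equidistant fisheye: a pixel r from the principal point sees the ray r / f radians off the axis. A picture is of the moment at which its call begins: read the wrist's pose just before it. camera_params takes no time and is no camera call; for the wrist camera it gives the pose at the moment of the call.
- ticket.finish_job(): hands the job in; it is judged then, once.
Trained networks look in the newest picture that a camera, given by its name, has taken for a name from the list of things; names that differ only in an ending like _2 or _b are one class to them, and where a whole thing is asked for, a point or a joint stands for the part that bears it (a point fixed in the world has none). Each returns a list of dicts, best first, with "p" (0 to 1); they miss things now and then, are a little off and sometimes report something else, mostly with a low value. They report only what shows in the picture. A call takes as long as a camera call. They do not tell look-alikes from the thing itself.
- search_frame(camera, thing): "location" ([row, column] in pixels, amid what is visible of it).
- masks_of(camera, thing): "region" (420x560 bool, what is visible of it) and "location" ([row, column] in pixels, amid what is visible of it).
- mark_of(camera, thing): "location" ([row, column] in pixels: a listed point, or the origin of a listed thing).
The state is a dict: "clock": time; "joint_positions": joint angles; "qvel": joint speeds; "effort": joint torques, N m; "tool_pos": TCP position; "tool_rot": TCP orientation; "contact_force": force on the tool from outside, world axes, zero at the start; "ft_torque": the same for the moment, N m; "width": opening from 0.0 (shut) to 1.0 (fully open); "finger_force": force on a finger pad.
Only numpy, scipy, OpenCV 4.12 (cv2) and the standard library are available. Lean on these libraries where they do the work, as an engineer would, in place of code of your own. Each camera call takes 0.05 s, during which the arm holds its last target. There are 200 camera calls.

## Working session

There is one attempt and no reset: what is moved stays moved. The work goes in short steps, Python scripts to look and compute and a tool call to move; the robot and the scene stay as the last step left them, time stands still between calls to the robot, and variables do not carry over. Pictures are saved under pics/ and viewed, at most 10 in all, crops included, and the job is handed in when it is done.

Besides the shell and the picture viewer there is one more tool, called after "Emit:" as name(argument=value, ...) on one line, values as JSON. send_rows: Moves the arm, as the interface text tells. Its arguments: {"type":"object","properties":{"targets":{"type":"array"},"hand":{"type":"number"}},"required":["targets"]}

```bash
mkdir -p pics; cat > h.py <<'E'
import numpy as np, cv2
from rig import telemetry, vision, ticket, search_frame, masks_of, mark_of, manip
from scipy.spatial.transform import Rotation as R
def snap(c,name=None):
    P=vision.camera_params(c); im=vision.camera(c)
    if name: cv2.imwrite('pics/'+name,im[:,:,::-1])
    return im,P
def ray(P,rc,fish=False):
    T=np.array(P['world_from_camera']); x=(rc[1]-P['cx'])/P['fx']; y=(rc[0]-P['cy'])/P['fy']
    if fish:
        r=np.hypot(x,y); s=np.sin(r)/r if r>1e-9 else 1; d=np.array([x*s,y*s,np.cos(r)])
    else: d=np.array([x,y,1.])
    d=T[:3,:3]@d; return T[:3,3],d/np.linalg.norm(d)
def onz(P,rc,z,fish=False):
    o,d=ray(P,rc,fish); return o+d*(z-o[2])/d[2]
def proj(P,p,fish=False):
    T=np.array(P['world_from_camera']); c=T[:3,:3].T@(np.array(p)-T[:3,3])
    if fish:
        r=np.arctan2(np.hypot(c[0],c[1]),c[2]); n=np.hypot(c[0],c[1])+1e-12; u=c[:2]/n*r
    else: u=c[:2]/c[2]
    return np.array([P['cy']+u[1]*P['fy'],P['cx']+u[0]*P['fx']])
def tri(rs):
    A=sum(np.eye(3)-np.outer(d,d) for o,d in rs); b=sum((np.eye(3)-np.outer(d,d))@o for o,d in rs)
    return np.linalg.solve(A,b)
E
python3 - <<'E'
from h import *
np.set_printoptions(precision=4,suppress=True)
ims=[]
for c in ['scene','top']:
    im,P=snap(c,c+'0.png'); ims.append(im)
    print(c,P)
    for t in ['fixture','part','gate_push','keeper','keeper_lip','bail_bar','lever_pivot','lever_tip','vblock_a','setblock_a']:
        print(t,[(np.round(m['location'],1),round(m['p'],2)) for m in mark_of(c,t)][:4])
print(telemetry.get_state())
E
```

```text
scene {'fx': 540.0052290104189, 'fy': 540.0052290104189, 'cx': 288.3760649035271, 'cy': 205.9776582351815, 'world_from_camera': array([[ 0.7586,  0.4937, -0.4252,  1.125 ],
       [ 0.6515, -0.5818,  0.4869, -0.6676],
       [-0.007 , -0.6464, -0.763 ,  1.1383],
       [ 0.    ,  0.    ,  0.    ,  1.    ]])}
fixture [(array([159.9, 292.9]), 0.92), (array([232.9, 180.6]), 0.87), (array([258.7, 288.5]), 0.81), (array([154.2, 405.9]), 0.56)]
part [(array([252.3, 284.2]), 0.84)]
gate_push [(array([211.4, 148.8]), 0.89), (array([231.3, 248.8]), 0.55), (array([252. , 284.9]), 0.31)]
keeper [(array([224.8, 242.8]), 0.79), (array([209. , 140.8]), 0.78), (array([133.8, 262.7]), 0.69), (array([255.8, 282.8]), 0.65)]
keeper_lip [(array([219.5, 244.4]), 0.63), (array([204.1, 138.6]), 0.61), (array([315. , 159.9]), 0.59), (array([130. , 258.9]), 0.56)]
bail_bar [(array([217.7, 246.2]), 0.67), (array([205.5, 141.1]), 0.63), (array([134.5, 259.8]), 0.55), (array([253.7, 285.4]), 0.34)]
lever_pivot [(array([237.3, 262.4]), 0.95), (array([135.1, 272.2]), 0.92), (array([214.4, 149.5]), 0.63)]
lever_ti
[... 1505 characters left out ...]
0.8, 216.7]), 0.48)]
vblock_a [(array([218.7, 140.3]), 0.82), (array([174.8, 360.1]), 0.8), (array([173.5, 253.7]), 0.24)]
setblock_a [(array([173.9, 251.7]), 0.63), (array([267. , 137.3]), 0.58)]
{'clock': 1.1, 'joint_positions': array([-1.2869,  0.2639,  1.604 ,  0.    ,  1.2737, -0.037 ]), 'qvel': array([ 0.0012, -0.002 ,  0.0006,  0.0004, -0.001 , -0.0018]), 'effort': array([  0.0006, -51.5081, -36.7731,  -0.0002,   0.0008,  -0.    ]), 'tool_pos': array([ 0.2129, -0.6405,  0.2313]), 'tool_rot': array([ 0.9872,  0.1598,  0.    , -0.    ]), 'contact_force': array([ 0.273 ,  0.0933, -0.3883]), 'ft_torque': array([ 0.0185, -0.0244,  0.0345]), 'finger_force': 0.0, 'width': 1.0010488842248928}
```

```bash
python3 -c "
import cv2,numpy as np
a=cv2.imread('pics/scene0.png');b=cv2.imread('pics/top0.png')
cv2.imwrite('pics/both.png',cv2.resize(np.vstack([a,b]),(400,600)) )"; ls pics
```

```text
both.png
scene0.png
top0.png
```

View pics/scene0.png

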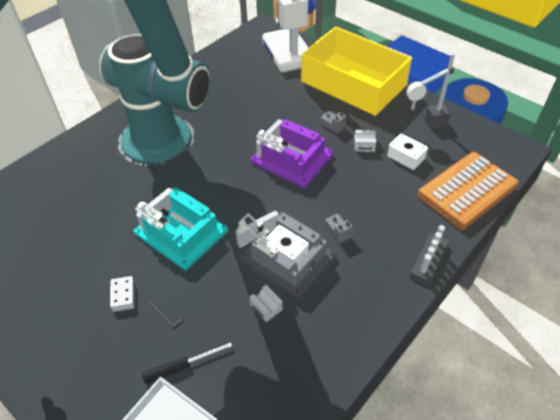

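View pics/top0.png

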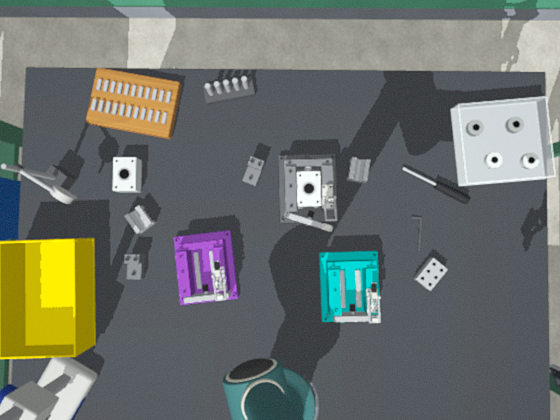

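The candidates for "fixture" in the top picture are dark grey [189,308], purple [264,209] and turquoise [282,348]. In the scene picture they are [255,287], [154,292] and [230,180]. The description says dark steel, so I choose the grey one at top [189,308]. Its V-block is at [170,360] and its setting block at [171,253]. The gate is open, with its free end at [228,330].

```bash
python3 - <<'E'
from h import *
np.set_printoptions(precision=4,suppress=True)
Ps=vision.camera_params('scene');Pt=vision.camera_params('top')
S=dict(fixture=(258.7,288.5),part=(252.3,284.2),gate_push=(231.3,248.8),keeper=(224.8,242.8),keeper_lip=(219.5,244.4),bail_bar=(217.7,246.2),lever_pivot=(237.3,262.4),lever_tip=(221.6,257.8))
T=dict(fixture=(189.6,307.9),part=(189,308.1),gate_push=(232.2,318.4),keeper=(233,325.6),keeper_lip=(226.6,324.3),bail_bar=(220.8,332.9),lever_pivot=(200.2,329.5),lever_tip=(205.2,332.2))
for k in S:
    p=tri([ray(Ps,S[k]),ray(Pt,T[k])]); print(k,p,proj(Ps,p)-S[k])
print(onz(Pt,T['fixture'],0),onz(Pt,T['lever_pivot'],.099), onz(Ps,S['fixture'],0),onz(Ps,S['lever_pivot'],.099))
# yaw from base mask in top
for c,q in(('top',(189,308)),):
    vision.camera(c)
    for m in masks_of(c,'fixture'):
        r=m['region']; print(m['p'],m['location'],r.sum()); 
        if r[int(189),280]or np.hypot(m['location'][0]-189,m['location'][1]-308)<15:
            print(cv2.minAreaRect(np.argwhere(r)[:,::-1].astype(np.float32)))
im=vision.camera('top'); 
cv2.imwrite('pics/cr.png',cv2.resize(im[130:250,230:390,::-1],(800,600),interpolation=cv2.INTER_CUBIC))
print(vision.camera_params('wrist'))
E
```

```text
fixture [ 0.6044 -0.0783  0.0023] [ 0.0807 -1.2967]
part [ 0.5997 -0.0809  0.0294] [-0.057   0.7972]
gate_push [ 0.4877 -0.1033  0.0435] [-0.0026 -2.7244]
keeper [ 0.4859 -0.1189  0.0841] [-0.0241 -2.6297]
keeper_lip [ 0.4986 -0.116   0.1125] [ 0.0036 -0.54  ]
bail_bar [ 0.5161 -0.1306  0.1471] [-0.0055 -2.303 ]
lever_pivot [ 0.5671 -0.1278  0.1111] [ 0.0325 -1.0704]
lever_tip [ 0.553  -0.1278  0.1594] [ 0.0337 -1.8963]
[ 0.6023 -0.0807  0.    ] [ 0.5662 -0.1309  0.099 ] [ 0.6057 -0.0748  0.    ] [ 0.5625 -0.1197  0.099 ]
0.84 [266.6, 205.3] 4024
0.83 [287.8, 348.9] 4130
0.72 [189.6, 320.1] 3217
((307.2725524902344, 192.94589233398438), (77.2162094116211, 59.149898529052734), 88.63607025146484)
{'fx': 325.19226210127806, 'fy': 325.19226210127806, 'cx': 279.82797824477535, 'cy': 209.86392252014437, 'world_from_camera': array([[ 0.3152, -0.9058, -0.2832,  0.2858],
       [-0.949 , -0.3008, -0.0943, -0.6174],
       [ 0.0003,  0.2985, -0.9544,  0.3744],
       [ 0.    ,  0.    ,  0.    ,  1.    ]])}
```

View pics/cr.png

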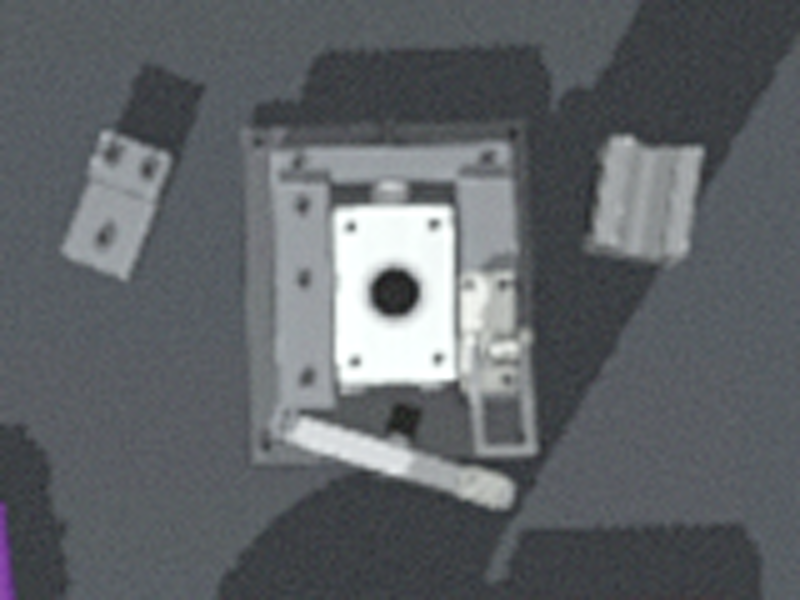

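The crop shows the grey fixture with its nest at crop [295,395]. The hinge is at [420,285], the keeper at [488,490], the bail crossbar at [450,505] and the lever at [345,505]. It is the right fixture. Next I work out the yaw and the move to a wrist view.

```bash
python3 - <<'E'
from h import *
np.set_printoptions(precision=4,suppress=True)
Pt=vision.camera_params('top')
f=lambda x,y,z:onz(Pt,((y+.5)/5+130-.5,(x+.5)/5+230-.5),z)
c=[f(245,124,.018),f(530,124,.018),f(254,464,.018),f(540,458,.018)]
for p in c: print(p)
print(np.mean(c,0))
a=c[0]-c[2]; b=c[1]-c[3]; print(np.arctan2(a[1],a[0]),np.arctan2(b[1],b[0]))
d=c[0]-c[1]; e=c[2]-c[3]; print(np.arctan2(-d[0],d[1]),np.arctan2(-e[0],e[1]),[np.linalg.norm(v) for v in (a,b,d,e)])
# rail/gate
h=f(288,422,.078); k=f(515,500,.078); print('gate',h,k,np.arctan2(-(h-k)[0],(h-k)[1]),np.linalg.norm(h-k))
s=telemetry.get_state(); Rt=R.from_quat(s['tool_rot']).as_matrix(); print(Rt)
W=np.array(vision.camera_params('wrist')['world_from_camera']); print(Rt.T@(W[:3,3]-s['tool_pos']), Rt.T@W[:3,:3])
tgt=np.array([.43,-.09,.25]); print('shift',Rt.T@(tgt-s['tool_pos']))
E
```

```text
[0.6983 0.0038 0.018 ]
[ 0.7005 -0.1557  0.018 ]
[ 0.5078 -0.0045  0.018 ]
[ 0.5138 -0.1632  0.018 ]
[ 0.6051 -0.0799  0.018 ]
0.04319475752270149 0.04004600276718363
0.013663428635568164 0.03803538782441502 [np.float64(0.1907458440093146), np.float64(0.18685784820827342), np.float64(0.15945453740781226), np.float64(0.15879875732775495)]
gate [ 0.5294 -0.0224  0.078 ] [ 0.4904 -0.1423  0.078 ] -0.3146839742054362 0.12602952450935165
[[ 0.949   0.3153  0.    ]
 [ 0.3153 -0.949   0.    ]
 [ 0.     -0.     -1.    ]]
[ 0.0765  0.001  -0.1431] [[-0.0001 -0.9544 -0.2986]
 [ 1.     -0.0002  0.0002]
 [-0.0003 -0.2986  0.9544]]
shift [ 0.3797 -0.454  -0.0187]
```

Emit:
send_rows(targets=[[[0.446, -0.432, -0.019], 0.286], [[0.446, -0.432, -0.019], 0.286], [[0.446, -0.432, -0.019], 0.286], [[0.446, -0.432, -0.019], 0.286], [[0.446, -0.432, -0.019], 0.286], [[0.446, -0.432, -0.019], 0.286], [[0.446, -0.432, -0.019], 0.286], [[0.446, -0.432, -0.019], 0.286], [[0.446, -0.432, -0.019], 0.286], [[0.446, -0.432, -0.019], 0.286], [[0.446, -0.432, -0.019], 0.286], [[0.446, -0.432, -0.019], 0.286]], hand=1)

```text
clock: 2.45
tool_pos: [0.4907, -0.1068, 0.2502]
tool_rot: [1.0, 0.017, 0.001, 0.0]
contact_force: [0.5, -0.2, 0.3]
width: 0.002
finger_force: 0.0
```

```bash
cat > look.py <<'E'
from h import *
import sys
np.set_printoptions(precision=4,suppress=True)
Z=dict(lever_pivot=.099,keeper=.0985,keeper_lip=.107,gate_push=.055,fixture=0)
def look(name=None,things=('fixture','part','gate_push','keeper','keeper_lip','bail_bar','lever_pivot','lever_tip')):
    im,P=snap('wrist',name); s=telemetry.get_state(); print(s['clock'],s['tool_pos'])
    out={}
    for t in things:
        L=mark_of('wrist',t)[:3]
        for m in L: print(t,np.round(m['location'],1),round(m['p'],2), onz(P,m['location'],Z[t],True) if t in Z else '')
        out[t]=L
    return im,P,out
if __name__=='__main__': look(sys.argv[1])
E
python3 look.py w1.png
```

```text
2.5 [ 0.4939 -0.1002  0.2506]
fixture [286.3 338.3] 0.66 [ 0.3348 -0.196   0.    ]
fixture [244.2  75.2] 0.62 [0.3791 0.2015 0.    ]
fixture [194.2 293.9] 0.47 [ 0.466  -0.1264  0.    ]
part [ 84.2 255.3] 0.57 
gate_push [183.2 281.1] 0.62 [ 0.4918 -0.1093  0.055 ]
gate_push [310.9  90.4] 0.62 [0.2997 0.1594 0.055 ]
keeper [189.6 298.5] 0.73 [ 0.496  -0.1252  0.0985]
keeper [325.1  82.8] 0.55 [0.3075 0.1458 0.0985]
keeper [183.3 281.4] 0.23 [ 0.5014 -0.109   0.0985]
keeper_lip [327.5  75.5] 0.97 [0.3081 0.1529 0.107 ]
keeper_lip [193.9 297. ] 0.87 [ 0.494  -0.1234  0.107 ]
bail_bar [326.2  83.8] 0.67 
bail_bar [179.8 302.8] 0.59 
lever_pivot [111.8 300.1] 0.88 [ 0.568  -0.1233  0.099 ]
lever_pivot [298.   69.4] 0.82 [0.3493 0.1547 0.099 ]
lever_pivot [350.3 388.4] 0.59 [ 0.2979 -0.2494  0.099 ]
lever_tip [261.9  53.7] 0.94 
lever_tip [122.3 308.9] 0.8 
lever_tip [314.1 395.5] 0.59
```

View pics/w1.png

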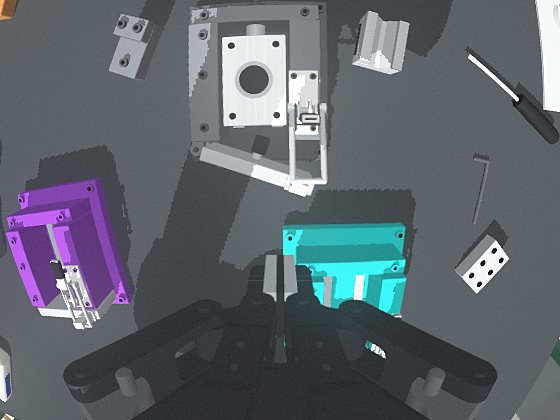

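Emit:
send_rows(targets=[[[-0.034, -0.029, 0.0], 0], [[-0.034, -0.029, 0.0], 0], [[-0.034, -0.029, 0.05], 0], [[-0.034, -0.029, 0.1], 0], [[-0.034, -0.029, 0.15], 0], [[-0.034, -0.029, 0.183], 0], [[-0.034, -0.029, 0.183], 0], [[-0.034, -0.029, 0.183], 0], [[-0.034, -0.029, 0.183], 0]])

```text
clock: 3.8
tool_pos: [0.4575, -0.082, 0.0692]
tool_rot: [1.0, 0.017, 0.002, 0.001]
contact_force: [0.4, -0.5, -0.3]
width: -0.001
finger_force: 0.0
```

Emit:
send_rows(targets=[[[0.0, -0.02, 0.0], 0], [[0.0, -0.02, 0.002], 0], [[0.015, -0.02, 0.002], 0], [[0.025, -0.02, 0.002], 0], [[0.029, -0.02, 0.002], 0], [[0.032, -0.02, 0.002], 0], [[0.035, -0.02, 0.002], 0], [[0.035, -0.02, 0.002], 0], [[0.035, -0.02, 0.002], 0]])

```text
clock: 4.7
tool_pos: [0.489, -0.0598, 0.0644]
tool_rot: [1.0, 0.017, -0.0, -0.0]
contact_force: [0.5, 0.0, 0.0]
width: -0.001
finger_force: 0.0
```

```bash
python3 - <<'E'
from look import *
im,P,o=look('w2.png',('gate_push','keeper','keeper_lip','bail_bar','lever_pivot','lever_tip'))
s=telemetry.get_state(); print(s['contact_force'],R.from_quat(s['tool_rot']).as_matrix())
E
```

```text
4.75 [ 0.4889 -0.0597  0.0644]
gate_push [410.4  52.5] 0.92 [0.3035 0.1569 0.055 ]
gate_push [257.1 373. ] 0.67 [ 0.4934 -0.1104  0.055 ]
keeper [296.9 427.8] 0.63 [ 0.495  -0.1238  0.0985]
keeper_lip [313.6 432.3] 0.81 [ 0.4921 -0.1231  0.107 ]
bail_bar [315.7 506.5] 0.7 
lever_pivot [120.4 468.6] 0.97 [ 0.569  -0.1279  0.099 ]
lever_pivot [417.4  14.9] 0.94 [0.3409 0.1576 0.099 ]
[-0.7136  0.2274 -0.0936] [[ 0.9994  0.0347  0.    ]
 [ 0.0347 -0.9994  0.    ]
 [ 0.     -0.     -1.    ]]
```

View pics/w2.png

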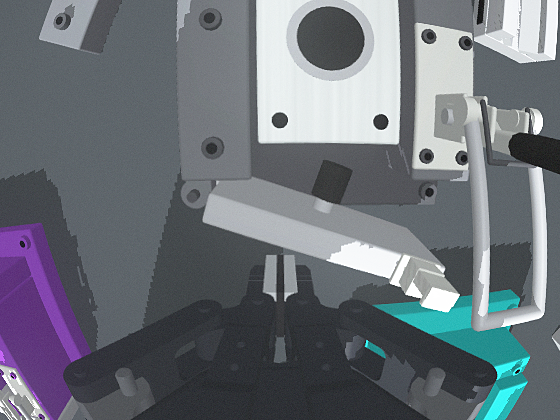

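The gate is still open: keeper at [285,430], hinge at [195,195], and the shut fingers at [280,280] just short of the outer face. The crossbar is at [318,505], well above the keeper. I push on in small steps.

Emit:
send_rows(targets=[[[0.002, 0, 0], 0], [[0.004, 0, 0], 0], [[0.006, 0, 0], 0], [[0.008, 0, 0], 0], [[0.01, 0, 0], 0], [[0.012, 0, 0], 0], [[0.013, 0, 0], 0], [[0.013, 0, 0], 0]])

```text
clock: 5.85
tool_pos: [0.5024, -0.059, 0.0643]
tool_rot: [1.0, 0.017, -0.0, -0.0]
contact_force: [-2.1, 0.8, -0.7]
width: 0.0
finger_force: 0.8
```

```bash
python3 - <<'E'
from look import *
im,P,o=look('w3.png',('gate_push','keeper','keeper_lip'))
s=telemetry.get_state(); print(s['contact_force'])
E
```

```text
5.9 [ 0.5024 -0.0592  0.0644]
gate_push [256.4 376.3] 0.91 [ 0.5073 -0.1115  0.055 ]
gate_push [ 34.5 502.1] 0.42 [ 0.6357 -0.1765  0.055 ]
keeper [294.4 434.5] 0.69 [ 0.5095 -0.1261  0.0985]
keeper [259.3 377.2] 0.21 [ 0.5266 -0.0966  0.0985]
keeper_lip [304.1 445.6] 0.87 [ 0.5098 -0.1276  0.107 ]
[-1.5722  1.2631 -1.3595]
```

Emit:
send_rows(targets=[[[0.001, 0, 0], 0], [[0.002, 0, 0], 0], [[0.003, 0, 0], 0], [[0.004, 0, 0], 0], [[0.004, 0, 0], 0]])

```text
clock: 6.55
tool_pos: [0.5051, -0.0597, 0.0644]
tool_rot: [1.0, 0.018, -0.002, 0.0]
contact_force: [-6.6, -1.2, 1.8]
width: -0.004
finger_force: 3.0
```

```bash
python3 - <<'E'
from look import *
im,P,o=look('w4.png',('gate_push','keeper','keeper_lip'))
s=telemetry.get_state(); print(s['contact_force'])
E
```

```text
6.6 [ 0.5051 -0.0597  0.0644]
gate_push [254.8 380.4] 0.74 [ 0.5108 -0.1144  0.055 ]
keeper [165.8 462.9] 0.47 [ 0.5678 -0.1277  0.0985]
keeper_lip [303.4 446.6] 0.76 [ 0.5129 -0.1287  0.107 ]
[-5.6626 -2.0295  1.8045]
```

Emit:
send_rows(targets=[[[0.001, 0, 0], 0], [[0.002, 0, 0], 0], [[0.003, 0, 0], 0], [[0.003, 0, 0], 0]])

```text
clock: 7.15
tool_pos: [0.5062, -0.06, 0.0643]
tool_rot: [1.0, 0.018, -0.004, 0.001]
contact_force: [-11.5, -3.4, 7.0]
width: 0.002
finger_force: 5.7
```

```bash
python3 - <<'E'
from look import *
im,P,o=look('w5.png',('gate_push','keeper','keeper_lip','part','lever_pivot'))
s=telemetry.get_state(); print(s['contact_force'])
E
```

```text
7.2 [ 0.5062 -0.06    0.0643]
gate_push [252.1 380.4] 0.58 [ 0.5136 -0.1143  0.055 ]
keeper [285.9 437.8] 0.7 [ 0.5178 -0.1275  0.0985]
keeper_lip [299.2 448.7] 0.93 [ 0.5163 -0.1292  0.107 ]
part [ 79.9 315.7] 0.93 
lever_pivot [165.4 461.5] 0.82 [ 0.5693 -0.1268  0.099 ]
[-10.4041  -3.6828   7.1766]
```

View pics/w5.png

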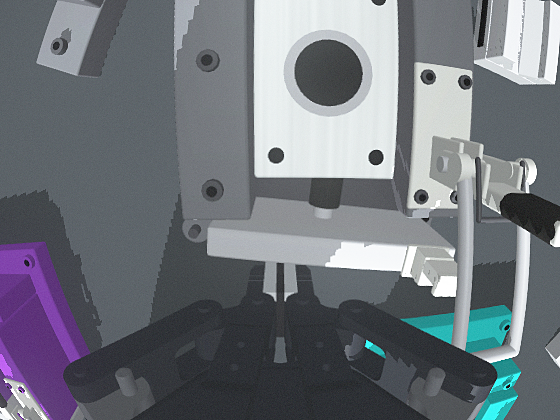

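Emit:
send_rows(targets=[[[-0.01, 0, 0], 0], [[-0.03, 0, 0], 0], [[-0.03, 0, -0.05], 0], [[-0.03, 0, -0.1], 0], [[-0.03, 0, -0.15], 0], [[-0.03, 0.03, -0.17], 0], [[-0.03, 0.067, -0.17], 0], [[-0.03, 0.067, -0.17], 0], [[-0.03, 0.067, -0.17], 0], [[-0.03, 0.067, -0.17], 0]], hand=0)

```text
clock: 8.45
tool_pos: [0.4816, -0.1265, 0.2343]
tool_rot: [1.0, 0.017, 0.0, -0.0]
contact_force: [0.2, 0.3, 0.2]
width: 0.503
finger_force: 0.0
```

```bash
python3 - <<'E'
from look import *
im,P,o=look('w6.png',('gate_push','keeper','keeper_lip','bail_bar','lever_pivot','lever_tip'))
s=telemetry.get_state(); print(s['contact_force'],s['width'])
for t in('bail_bar','lever_tip'):
  print([proj(P,(.5685+dx,-.127,z),True) for dx,z in ((-.05,.14),(-.06,.14))])
  for m in o[t]:
    o_,d=ray(P,m['location'],True)
    for z in (.12,.13,.14,.15,.16): print(t,z,o_+d*(z-o_[2])/d[2])
E
```

```text
8.5 [ 0.4815 -0.1263  0.2341]
gate_push [154.7 268.9] 0.8 [ 0.5149 -0.1154  0.055 ]
gate_push [308.6  73.7] 0.59 [0.3014 0.1581 0.055 ]
gate_push [108.  285.5] 0.41 [ 0.562  -0.1302  0.055 ]
keeper [322.1  62.7] 0.92 [0.3098 0.1471 0.0985]
keeper [157.5 282.6] 0.89 [ 0.5187 -0.1285  0.0985]
keeper [375.2 367.2] 0.69 [ 0.2615 -0.2429  0.0985]
keeper_lip [326.5  59.6] 0.84 [0.3086 0.1474 0.107 ]
keeper_lip [162.1 285.3] 0.81 [ 0.5161 -0.1308  0.107 ]
keeper_lip [101.7 281.1] 0.71 [ 0.5665 -0.1255  0.107 ]
bail_bar [324.6  64.3] 0.71 
bail_bar [377.  372.4] 0.6 
bail_bar [171.1 280.4] 0.58 
lever_pivot [352.5 378.3] 0.96 [ 0.3007 -0.249   0.099 ]
lever_pivot [299.7  50.8] 0.96 [0.3434 0.1553 0.099 ]
lever_pivot [ 98.8 282.2] 0.8 [ 0.5693 -0.1264  0.099 ]
lever_tip [261.3  33.2] 0.93 
lever_tip [108.4 287.4] 0.73 
[-0.0997  0.7076 -0.5186] 0.496701644211977
[array([165.6198, 280.9423]), array([178.8329, 280.4669])]
bail_bar 0.12 [0.3255 0.1249 0.12  ]
bail_bar 0.13 [0.3345 0.1152 0.13  ]
bail_bar 0.14 [0.3436 0.1054 0.14  ]
bail_bar 0.15 [0.3526 0.0957 0.15  ]
bail_bar 0.16 [0.3617 0.086
[... 163 characters left out ...]
.15  ]
bail_bar 0.16 [ 0.3238 -0.2228  0.16  ]
bail_bar 0.12 [ 0.5106 -0.1269  0.12  ]
bail_bar 0.13 [ 0.5125 -0.1268  0.13  ]
bail_bar 0.14 [ 0.5144 -0.1267  0.14  ]
bail_bar 0.15 [ 0.5162 -0.1267  0.15  ]
bail_bar 0.16 [ 0.5181 -0.1266  0.16  ]
[array([165.6198, 280.9423]), array([178.8329, 280.4669])]
lever_tip 0.12 [0.4082 0.146  0.12  ]
lever_tip 0.13 [0.414  0.1355 0.13  ]
lever_tip 0.14 [0.4199 0.1249 0.14  ]
lever_tip 0.15 [0.4257 0.1144 0.15  ]
lever_tip 0.16 [0.4316 0.1039 0.16  ]
lever_tip 0.12 [ 0.561  -0.1306  0.12  ]
lever_tip 0.13 [ 0.5609 -0.1304  0.13  ]
lever_tip 0.14 [ 0.5608 -0.1302  0.14  ]
lever_tip 0.15 [ 0.5607 -0.1299  0.15  ]
lever_tip 0.16 [ 0.5606 -0.1297  0.16  ]
```

View pics/w6.png

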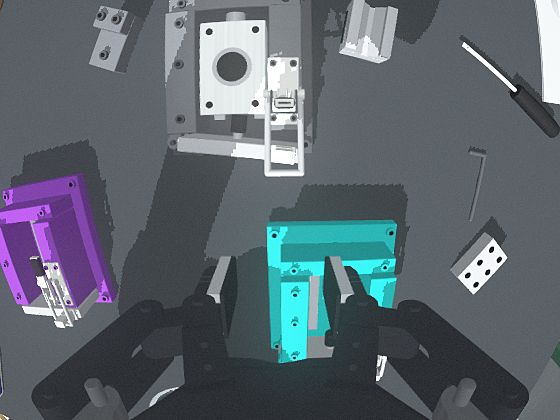

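The gate stands nearly square, with the keeper at [155,286] under the bail. The crossbar is at [172,286] and its legs lie between columns 267 and 303. Next I lower the open fingers (42 mm) round the crossbar.

Emit:
send_rows(targets=[[[0.0324, 0.0036, 0.0], 0], [[0.0324, 0.0036, 0.03], 0], [[0.0324, 0.0036, 0.06], 0], [[0.0324, 0.0036, 0.09], 0], [[0.0324, 0.0036, 0.096], 0], [[0.0324, 0.0036, 0.096], 0], [[0.0324, 0.0036, 0.096], 0]])

```text
clock: 9.5
tool_pos: [0.5152, -0.1298, 0.1401]
tool_rot: [1.0, 0.017, 0.001, 0.0]
contact_force: [-0.8, 0.2, 0.1]
width: 0.505
finger_force: 0.0
```

```bash
python3 - <<'E'
from look import *
im,P,o=look('w7.png',('keeper','keeper_lip','bail_bar','lever_pivot','lever_tip'))
s=telemetry.get_state(); print(s['contact_force'],s['width'],s['tool_pos'])
E
```

```text
9.55 [ 0.5157 -0.1299  0.1406]
keeper [233.8 277. ] 0.95 [ 0.5191 -0.1289  0.0985]
keeper [382.9  33.4] 0.7 [0.3222 0.1385 0.0985]
keeper [231.3 511. ] 0.15 [ 0.5237 -0.302   0.0985]
keeper_lip [246.3 278. ] 0.63 [ 0.5145 -0.1297  0.107 ]
keeper_lip [396.9  27.6] 0.61 [0.3001 0.1542 0.107 ]
bail_bar [276.3 275.6] 0.94 
bail_bar [389.6  35.1] 0.74 
bail_bar [102.8 216.4] 0.55 
lever_pivot [152.6 275.8] 0.9 [ 0.5686 -0.1267  0.099 ]
lever_pivot [363.2  15.2] 0.69 [0.3482 0.1543 0.099 ]
lever_tip [189.6 278.2] 0.58 
[ 0.9703  1.1736 -0.7936] 0.5047097903756128 [ 0.5149 -0.1298  0.1398]
```

View pics/w7.png

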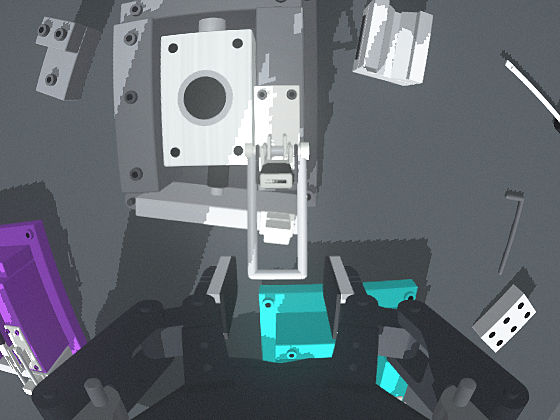

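```bash
python3 - <<'E'
from look import *
P=vision.camera_params('wrist'); s=telemetry.get_state(); t=s['tool_pos']
W=np.array(P['world_from_camera'])
P6=dict(P); W6=W.copy(); W6[:3,3]+=np.array([.4815,-.1263,.2341])-t; P6['world_from_camera']=W6
P7=P
print(t,tri([ray(P6,(173,285),True),ray(P7,(276,277),True)]),tri([ray(P6,(171.1,280.4),True),ray(P7,(276,276),True)]))
o,d=ray(P7,(276,277),True)
for z in (.14,.145,.15,.155): print(o+d*(z-o[2])/d[2])
for dz in (0,.01,.019): print(proj(P7,t+[0,0.021,dz],True),proj(P7,t+[0,-0.021,dz],True))
# tips
print(tri([ray(P6,(98.8,282.2),True),ray(P7,(152.6,275.8),True)]), 'lip',tri([ray(P6,(162.1,285.3),True),ray(P7,(246.3,278),True)]))
E
```

```text
[ 0.5149 -0.1298  0.1398] [ 0.5135 -0.1297  0.1419] [ 0.5154 -0.1278  0.1453]
[ 0.5124 -0.1294  0.14  ]
[ 0.5152 -0.1294  0.145 ]
[ 0.518  -0.1293  0.15  ]
[ 0.5207 -0.1293  0.155 ]
[269.833  235.7329] [272.4259 319.7982]
[279.6426 233.1656] [282.35   322.1445]
[289.4569 230.6157] [292.2715 324.4736]
[ 0.5691 -0.1265  0.1053] lip [ 0.5173 -0.1301  0.1139]
```

Emit:
send_rows(targets=[[[0.0, 0, 0.006], 0], [[0.0, 0, 0.011], 0], [[0.0, 0, 0.011], 0], [[0.0, 0, 0.011], 0], [[0.0, 0, 0.011], 0]], hand=0.22)

```text
clock: 10.3
tool_pos: [0.5142, -0.1295, 0.1275]
tool_rot: [1.0, 0.017, -0.0, -0.0]
contact_force: [0.1, 1.2, -0.5]
width: 0.391
finger_force: 0.0
```

Emit:
send_rows(targets=[[[0.0, 0, 0], 0], [[0.0, 0, 0], 0], [[0.0, 0, 0], 0]], hand=0.3)

```text
clock: 10.6
tool_pos: [0.5141, -0.129, 0.1276]
tool_rot: [1.0, 0.017, -0.0, -0.0]
contact_force: [0.0, 4.0, 0.9]
width: 0.353
finger_force: 1.9
```

Emit:
send_rows(targets=[[[0.0, -0.001, 0], 0], [[0.0, -0.001, 0], 0], [[0.0, -0.001, 0], 0]], hand=0.32)

```text
clock: 10.9
tool_pos: [0.5141, -0.1287, 0.1277]
tool_rot: [1.0, 0.017, -0.0, 0.0]
contact_force: [-1.4, 1.1, 1.1]
width: 0.342
finger_force: 9.1
```

Emit:
send_rows(targets=[[[0.0, 0, 0.005], 0], [[0.0, 0, 0.01], 0], [[0.001, 0, 0.015], 0], [[0.002, 0, 0.02], 0], [[0.003, 0, 0.024], 0], [[0.004, 0, 0.028], 0], [[0.004, 0, 0.028], 0], [[0.004, 0, 0.028], 0]], hand=0.33)

```text
clock: 11.7
tool_pos: [0.5177, -0.1284, 0.0991]
tool_rot: [1.0, 0.017, -0.001, -0.0]
contact_force: [-5.0, 0.1, 0.2]
width: 0.343
finger_force: 17.5
```

Emit:
send_rows(targets=[[[0.0, 0, 0.001], 0], [[0.0, 0, 0.003], 0], [[0.0, 0, 0.003], 0]])

```text
clock: 12.0
tool_pos: [0.5184, -0.1284, 0.0967]
tool_rot: [1.0, 0.017, 0.0, 0.0]
contact_force: [-5.0, 2.2, 1.8]
width: 0.341
finger_force: 17.8
```

Emit:
send_rows(targets=[[[0.0, 0, 0.001], 0], [[0.0, 0, 0.002], 0], [[0.0, 0, 0.002], 0]])

```text
clock: 12.3
tool_pos: [0.5189, -0.1284, 0.0949]
tool_rot: [1.0, 0.017, 0.001, 0.0]
contact_force: [-1.9, 1.0, 2.6]
width: 0.338
finger_force: 18.0
```

```bash
python3 - <<'E'
from look import *
im,P,o=look('w8.png',('keeper','keeper_lip','bail_bar','lever_tip'))
s=telemetry.get_state(); print(s['contact_force'],s['tool_pos'])
E
```

```text
12.35 [ 0.5188 -0.1284  0.095 ]
keeper [417.9  18.4] 0.78 [0.3102 0.1423 0.0985]
keeper [278.5 277.1] 0.69 [ 0.5168 -0.1281  0.0985]
keeper_lip [290.2 276.7] 0.86 [ 0.5153 -0.1281  0.107 ]
bail_bar [419.   19.1] 0.76 
bail_bar [170.6 275.6] 0.38 
lever_tip [233.  278.5] 0.82 
lever_tip [173.  278.2] 0.34 
[-2.0785  1.3717  2.9148] [ 0.5188 -0.1284  0.095 ]
```

View pics/w8.png

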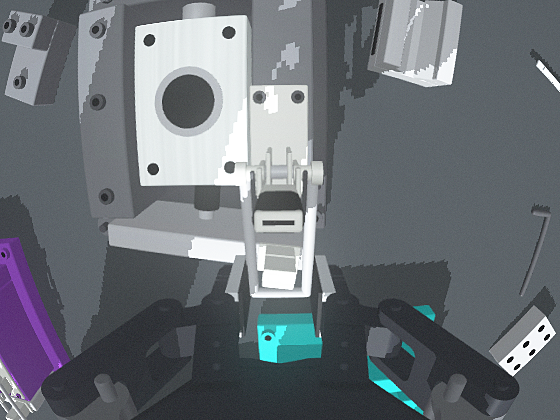

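```bash
python3 - <<'E'
from look import *
P=vision.camera_params('wrist')
for r in (290,292,294,296):
  o,d=ray(P,(r,279),True)
  print(r,[np.round((o+d*(z-o[2])/d[2])[[0,2]],4) for z in (.1,.105,.107,.11,.1125,.115)])
im=cv2.imread('pics/w8.png'); cv2.imwrite('pics/w8c.png',cv2.resize(im[235:315,225:335],(770,560),interpolation=cv2.INTER_CUBIC))
E
```

```text
290 [array([0.5111, 0.1   ]), array([0.5141, 0.105 ]), array([0.5154, 0.107 ]), array([0.5172, 0.11  ]), array([0.5187, 0.1125]), array([0.5202, 0.115 ])]
292 [array([0.5099, 0.1   ]), array([0.513, 0.105]), array([0.5143, 0.107 ]), array([0.5161, 0.11  ]), array([0.5177, 0.1125]), array([0.5192, 0.115 ])]
294 [array([0.5087, 0.1   ]), array([0.5119, 0.105 ]), array([0.5131, 0.107 ]), array([0.515, 0.11 ]), array([0.5166, 0.1125]), array([0.5182, 0.115 ])]
296 [array([0.5076, 0.1   ]), array([0.5107, 0.105 ]), array([0.512, 0.107]), array([0.5139, 0.11  ]), array([0.5155, 0.1125]), array([0.5171, 0.115 ])]
```

View pics/w8c.png

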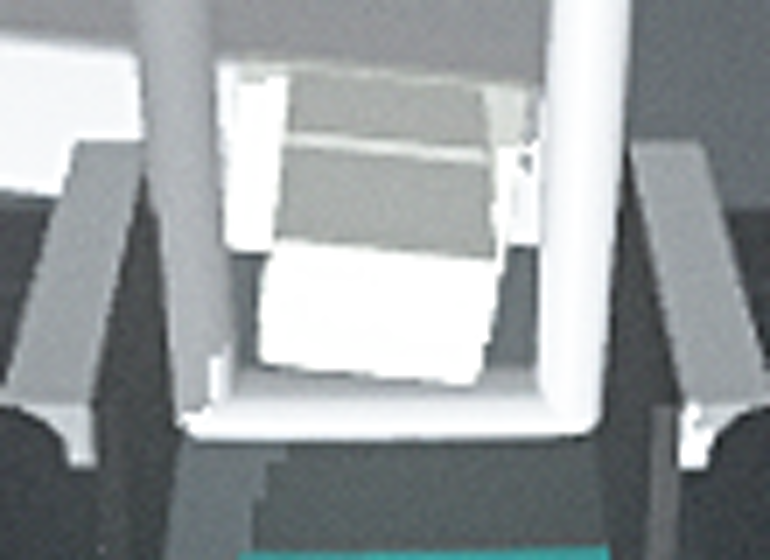

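The crop shows the crossbar (crop row ~405) just above or in front of the lip's outer edge (crop row ~372). The pads grip both legs. Next I step down to feel for the lip top.

Emit:
send_rows(targets=[[[0.001, 0, 0.001], 0], [[0.001, 0, 0.002], 0], [[0.001, 0, 0.002], 0]])

```text
clock: 12.85
tool_pos: [0.5195, -0.1284, 0.0926]
tool_rot: [1.0, 0.017, 0.0, 0.0]
contact_force: [-0.2, 1.7, 3.3]
width: 0.337
finger_force: 18.2
```

Emit:
send_rows(targets=[[[0.0, 0, 0.001], 0], [[0.0, 0, 0.002], 0], [[0.0, 0, 0.002], 0]])

```text
clock: 13.15
tool_pos: [0.5199, -0.1284, 0.0908]
tool_rot: [1.0, 0.017, 0.001, 0.0]
contact_force: [0.3, 2.6, 3.6]
width: 0.34
finger_force: 18.3
```

Emit:
send_rows(targets=[[[0.0, 0, 0.001], 0], [[0.0, 0, 0.002], 0], [[0.0, 0, 0.002], 0]])

```text
clock: 13.45
tool_pos: [0.5201, -0.1284, 0.089]
tool_rot: [1.0, 0.017, 0.001, 0.0]
contact_force: [2.5, 3.0, 4.2]
width: 0.335
finger_force: 18.3
```

```bash
python3 - <<'E'
from look import *
im,P=snap('wrist','w9.png'); s=telemetry.get_state(); print(s['tool_pos'],s['contact_force'])
a=cv2.imread('pics/w8.png',0); b=cv2.cvtColor(im,cv2.COLOR_RGB2GRAY)
for c in (260,268,278,288,296,302): print(c,'w8',a[262:304,c].tolist(),'\n   w9',b[262:314,c].tolist())
print('rows 270', a[270,225:335].tolist()); print(b[270,225:335].tolist())
E
```

```text
[ 0.5201 -0.1284  0.0891] [2.077  2.2189 3.2196]
260 w8 [254, 254, 254, 254, 254, 254, 255, 255, 253, 96, 112, 116, 114, 116, 112, 118, 116, 113, 113, 113, 109, 110, 106, 112, 107, 131, 161, 170, 180, 193, 224, 239, 244, 253, 255, 216, 102, 113, 117, 116, 113, 109] 
   w9 [222, 255, 255, 255, 255, 255, 255, 255, 255, 255, 255, 255, 255, 255, 255, 255, 148, 106, 113, 113, 107, 109, 100, 99, 122, 154, 161, 169, 188, 226, 235, 244, 255, 255, 184, 104, 108, 113, 110, 112, 110, 111, 114, 113, 114, 113, 113, 113, 115, 106, 84, 81]
268 w8 [174, 173, 173, 170, 171, 169, 168, 215, 255, 255, 254, 254, 255, 255, 255, 254, 254, 254, 254, 254, 254, 255, 255, 255, 255, 223, 149, 166, 177, 193, 224, 240, 245, 253, 255, 217, 91, 89, 96, 94, 97, 94] 
   w9 [253, 243, 165, 171, 171, 171, 174, 172, 170, 170, 173, 169, 171, 168, 168, 171, 222, 255, 255, 254, 254, 254, 254, 255, 255, 255, 255, 255, 255, 255, 255, 255, 255, 255, 232, 107, 109, 114, 113, 112, 105, 91, 88, 90, 90, 91, 87, 86, 90, 89, 85, 86]
278 w8 [168, 176, 175, 176, 175, 175, 169, 171, 212, 255, 255, 255, 254, 254, 255, 255, 255, 255, 25
[... 2133 characters left out ...]
 94, 125, 121, 221, 240, 248, 250, 253, 254, 250, 247, 244, 237, 152, 57, 72, 74, 67, 95, 159, 164, 161, 157, 160, 160, 159, 157, 158, 157, 166, 118, 67, 64, 66, 64, 68]
[78, 77, 79, 78, 76, 82, 148, 166, 162, 163, 158, 159, 162, 164, 161, 160, 170, 150, 68, 72, 74, 85, 128, 184, 180, 177, 179, 179, 174, 163, 160, 155, 248, 255, 255, 255, 255, 255, 255, 162, 167, 174, 175, 170, 173, 175, 173, 173, 174, 172, 174, 169, 174, 173, 172, 172, 170, 173, 175, 172, 173, 174, 170, 175, 170, 170, 171, 168, 172, 168, 180, 255, 255, 248, 249, 249, 253, 209, 239, 248, 251, 253, 253, 251, 250, 244, 237, 210, 65, 67, 67, 66, 95, 155, 165, 160, 160, 160, 161, 157, 157, 158, 162, 171, 122, 64, 63, 63, 64, 63]
```

```bash
python3 - <<'E'
from look import *
P=vision.camera_params('wrist'); print(telemetry.get_state()['tool_pos'])
for r in (291.1,297):
  o,d=ray(P,(r,279),True)
  print(r,[np.round((o+d*(z-o[2])/d[2])[[0,2]],4) for z in (.1,.102,.104,.106,.107,.11)])
E
```

```text
[ 0.5201 -0.1284  0.0891]
291.1 [array([0.5153, 0.1   ]), array([0.5166, 0.102 ]), array([0.5178, 0.104 ]), array([0.519, 0.106]), array([0.5196, 0.107 ]), array([0.5215, 0.11  ])]
297 [array([0.512, 0.1  ]), array([0.5133, 0.102 ]), array([0.5146, 0.104 ]), array([0.5158, 0.106 ]), array([0.5165, 0.107 ]), array([0.5184, 0.11  ])]
```

The lip now hides the middle of the bar, so the bar has passed in front of the lip and is at slot height. Now I draw it to +x.

Emit:
send_rows(targets=[[[0.001, 0, 0], 0], [[0.002, 0, 0], 0], [[0.003, 0, 0], 0], [[0.003, 0, 0], 0]])

```text
clock: 13.9
tool_pos: [0.5206, -0.1282, 0.0877]
tool_rot: [1.0, 0.017, -0.002, -0.0]
contact_force: [-3.1, 0.4, 2.5]
width: 0.34
finger_force: 18.3
```

Emit:
send_rows(targets=[[[0.001, 0, 0], 0], [[0.002, 0, 0], 0], [[0.002, 0, 0], 0]])

```text
clock: 14.2
tool_pos: [0.5217, -0.1282, 0.0872]
tool_rot: [1.0, 0.018, -0.003, -0.0]
contact_force: [-5.3, 0.2, 1.3]
width: 0.34
finger_force: 18.4
```

```bash
cat > prof.py <<'E'
from look import *
im,P=snap('wrist'); s=telemetry.get_state(); print(s['clock'],s['tool_pos'],s['contact_force'],s['finger_force'])
b=cv2.cvtColor(im,cv2.COLOR_RGB2GRAY)
for c in (258,260,268,278,288,296,302): print(c,b[266:316,c].tolist())
for t in('keeper_lip','bail_bar','lever_tip','lever_pivot'):print(t,[(np.round(m['location'],1),round(m['p'],2)) for m in mark_of('wrist',t)[:3]])
E
python3 prof.py
```

```text
14.25 [ 0.5217 -0.1282  0.0872] [-5.9952  0.3387  0.9635] 18.367492854595184
258 [210, 241, 255, 255, 255, 255, 255, 255, 255, 255, 255, 250, 245, 234, 231, 203, 135, 147, 152, 155, 161, 173, 179, 183, 193, 227, 239, 248, 255, 255, 181, 100, 111, 113, 111, 111, 109, 109, 111, 118, 108, 107, 110, 112, 107, 109, 111, 112, 108, 114]
260 [251, 254, 255, 255, 255, 255, 255, 255, 255, 255, 255, 255, 255, 255, 255, 255, 115, 106, 108, 107, 127, 161, 169, 178, 190, 226, 240, 246, 255, 255, 180, 91, 100, 106, 104, 107, 114, 112, 110, 112, 109, 115, 115, 113, 112, 110, 111, 111, 115, 113]
268 [221, 254, 214, 160, 168, 170, 172, 172, 174, 168, 171, 174, 171, 169, 169, 168, 175, 162, 255, 255, 255, 254, 255, 255, 255, 254, 254, 255, 255, 255, 255, 255, 255, 255, 255, 255, 84, 111, 104, 85, 89, 92, 92, 83, 90, 94, 89, 87, 90, 87]
278 [173, 203, 222, 195, 167, 172, 166, 172, 172, 173, 168, 172, 172, 173, 168, 168, 169, 173, 165, 254, 255, 255, 254, 254, 254, 254, 254, 254, 254, 254, 254, 255, 255, 255, 255, 255, 254, 63, 85, 91, 90, 89, 84, 92, 88, 92, 91, 89, 87, 87]
288 [170, 176, 210, 219, 199, 165, 173, 172, 170, 169, 172, 173, 174, 171, 172, 171, 170, 173, 172, 165, 252, 255, 255, 254, 254, 254, 254, 254, 254, 255, 255, 254, 255, 254, 255, 255, 255, 250, 84, 82, 92, 90, 85, 93, 92, 92, 86, 88, 87, 88]
296 [213, 213, 204, 206, 210, 211, 208, 244, 255, 255, 250, 239, 243, 218, 208, 168, 162, 164, 166, 169, 191, 255, 255, 255, 255, 255, 255, 251, 254, 255, 159, 82, 96, 101, 108, 114, 103, 82, 91, 87, 88, 91, 94, 88, 88, 84, 84, 90, 84, 86]
302 [198, 219, 188, 236, 237, 229, 215, 216, 219, 208, 201, 207, 216, 220, 214, 226, 237, 238, 238, 238, 239, 239, 240, 232, 223, 232, 241, 247, 255, 255, 136, 73, 88, 88, 88, 89, 89, 90, 90, 87, 87, 89, 87, 86, 86, 88, 84, 89, 87, 81]
keeper_lip [(array([301.1, 279.3]), 0.79)]
bail_bar []
lever_tip []
lever_pivot [(array([184.9, 278.1]), 0.94)]
```

Emit:
send_rows(targets=[[[0.001, 0, 0], 0], [[0.002, 0, 0], 0], [[0.002, 0, 0], 0]])

```text
clock: 14.75
tool_pos: [0.5231, -0.1281, 0.087]
tool_rot: [1.0, 0.018, -0.003, -0.0]
contact_force: [-7.1, -0.7, 1.9]
width: 0.346
finger_force: 18.4
```

Emit:
send_rows(targets=[[[0.001, 0, 0], 0], [[0.002, 0, 0], 0], [[0.002, 0, 0], 0]])

```text
clock: 15.05
tool_pos: [0.5241, -0.1281, 0.0869]
tool_rot: [1.0, 0.018, -0.004, -0.0]
contact_force: [-9.6, -0.5, 3.4]
width: 0.337
finger_force: 18.5
```

```bash
python3 prof.py; python3 - <<'E'
from look import *
P=vision.camera_params('wrist')
for r in (291,301,303,305):
  o,d=ray(P,(r,279),True)
  print(r,[np.round((o+d*(z-o[2])/d[2])[[0,2]],4) for z in (.094,.096,.098,.1,.107)])
E
```

```text
15.1 [ 0.5241 -0.128   0.0869] [-9.9402 -0.8154  4.032 ] 18.519842326641083
258 [226, 244, 255, 255, 255, 255, 255, 255, 255, 255, 255, 255, 248, 245, 228, 226, 229, 234, 153, 151, 166, 171, 160, 180, 183, 220, 241, 247, 254, 255, 217, 110, 112, 118, 116, 118, 112, 118, 114, 110, 115, 114, 112, 112, 111, 114, 118, 112, 113, 115]
260 [250, 254, 255, 255, 255, 255, 255, 255, 255, 255, 255, 255, 255, 255, 255, 255, 255, 255, 155, 100, 122, 166, 169, 171, 185, 226, 238, 246, 254, 255, 220, 107, 112, 107, 109, 110, 114, 115, 111, 115, 111, 113, 113, 112, 116, 111, 114, 111, 111, 116]
268 [174, 168, 175, 237, 253, 179, 170, 169, 174, 175, 178, 173, 174, 168, 178, 171, 171, 172, 169, 174, 178, 253, 255, 255, 255, 255, 255, 255, 255, 255, 255, 255, 254, 255, 255, 255, 255, 255, 240, 98, 98, 92, 94, 92, 93, 95, 93, 90, 92, 93]
278 [176, 171, 171, 183, 222, 212, 177, 171, 173, 172, 173, 174, 170, 175, 171, 172, 174, 176, 170, 169, 172, 182, 255, 255, 255, 255, 255, 255, 255, 255, 255, 255, 255, 255, 255, 255, 255, 255, 255, 224, 74, 91, 94, 93, 96, 96, 91, 88, 91, 94]
288 [173, 174, 174, 172, 
[... 689 characters left out ...]
7, 89, 85]
keeper_lip [(array([306.1, 277.7]), 0.84)]
bail_bar []
lever_tip [(array([227.4, 279. ]), 0.89), (array([262.9, 255.3]), 0.71)]
lever_pivot [(array([189.7, 278.4]), 0.91)]
291 [array([0.5171, 0.094 ]), array([0.5184, 0.096 ]), array([0.5196, 0.098 ]), array([0.5209, 0.1   ]), array([0.5253, 0.107 ])]
301 [array([0.5112, 0.094 ]), array([0.5125, 0.096 ]), array([0.5139, 0.098 ]), array([0.5152, 0.1   ]), array([0.5199, 0.107 ])]
303 [array([0.51 , 0.094]), array([0.5114, 0.096 ]), array([0.5127, 0.098 ]), array([0.5141, 0.1   ]), array([0.5188, 0.107 ])]
305 [array([0.5088, 0.094 ]), array([0.5101, 0.096 ]), array([0.5115, 0.098 ]), array([0.5129, 0.1   ]), array([0.5177, 0.107 ])]
```

Emit:
send_rows(targets=[[[0.001, 0, 0], 0], [[0.002, 0, 0], 0], [[0.003, 0, 0], 0], [[0.003, 0, 0], 0]])

```text
clock: 15.7
tool_pos: [0.5255, -0.128, 0.0865]
tool_rot: [1.0, 0.018, -0.006, -0.0]
contact_force: [-13.6, -1.3, 6.1]
width: 0.339
finger_force: 18.7
```

```bash
python3 prof.py
```

```text
15.75 [ 0.5255 -0.128   0.0865] [-13.422   -1.1696   5.6905] 18.65849196910858
258 [243, 246, 244, 230, 241, 254, 253, 249, 249, 252, 254, 246, 244, 236, 229, 227, 227, 195, 204, 135, 148, 176, 175, 177, 184, 212, 236, 246, 254, 255, 222, 106, 112, 114, 115, 116, 115, 111, 113, 114, 110, 112, 107, 114, 113, 116, 113, 113, 111, 112]
260 [253, 252, 250, 249, 255, 255, 255, 255, 255, 255, 255, 255, 255, 255, 255, 255, 255, 255, 255, 152, 112, 157, 167, 173, 189, 220, 238, 245, 253, 255, 222, 108, 100, 108, 111, 112, 109, 113, 113, 112, 113, 110, 113, 109, 113, 111, 111, 114, 113, 113]
268 [177, 170, 167, 179, 235, 252, 183, 168, 170, 170, 176, 172, 174, 172, 173, 170, 177, 171, 172, 166, 172, 178, 240, 255, 255, 255, 255, 255, 255, 255, 255, 255, 255, 254, 255, 255, 255, 255, 255, 255, 89, 95, 91, 91, 89, 92, 92, 92, 91, 95]
278 [172, 173, 172, 170, 182, 220, 209, 177, 170, 173, 174, 174, 175, 173, 174, 171, 174, 172, 176, 174, 168, 168, 182, 248, 255, 255, 254, 254, 254, 254, 254, 254, 255, 254, 254, 255, 255, 255, 255, 255, 207, 66, 96, 84, 93, 90, 93, 93, 95, 83]
288 [175, 174, 170, 
[... 173 characters left out ...]
, 255, 255, 255, 187, 70, 88, 89, 89, 95, 90, 89, 93]
296 [215, 213, 215, 211, 212, 201, 178, 196, 204, 192, 182, 186, 184, 201, 210, 166, 158, 160, 161, 164, 167, 175, 169, 160, 243, 255, 255, 255, 255, 255, 255, 255, 255, 255, 220, 142, 88, 99, 105, 94, 80, 87, 88, 88, 86, 87, 86, 90, 87, 83]
302 [183, 170, 159, 158, 159, 165, 155, 173, 161, 181, 171, 158, 156, 155, 163, 125, 172, 232, 234, 236, 239, 240, 241, 232, 220, 232, 238, 245, 253, 255, 168, 77, 83, 91, 86, 90, 89, 90, 86, 93, 87, 89, 87, 88, 93, 84, 83, 87, 87, 90]
keeper_lip [(array([307.3, 278.3]), 0.7)]
bail_bar []
lever_tip [(array([219.6, 278.8]), 0.65), (array([68. , 43.2]), 0.58)]
lever_pivot [(array([195.6, 279.7]), 0.57)]
```

Emit:
send_rows(targets=[[[0, 0, 0], 0], [[0, 0, 0], 0], [[0, 0, 0], 0]], hand=0.2)

```text
clock: 16.25
tool_pos: [0.5318, -0.1282, 0.0888]
tool_rot: [1.0, 0.017, 0.001, 0.0]
contact_force: [0.3, -0.3, -0.0]
width: 0.399
finger_force: 0.0
```

```bash
python3 prof.py
```

```text
16.3 [ 0.5318 -0.1281  0.0888] [0.1745 0.4938 0.9316] 0.0
258 [148, 171, 194, 235, 245, 249, 252, 253, 251, 252, 254, 249, 255, 255, 255, 255, 255, 255, 255, 255, 255, 255, 246, 246, 249, 238, 221, 203, 144, 137, 151, 150, 155, 163, 166, 185, 228, 243, 251, 255, 255, 149, 108, 113, 114, 115, 116, 113, 117, 116]
260 [153, 165, 181, 255, 255, 255, 255, 255, 255, 255, 255, 255, 255, 255, 255, 255, 255, 255, 255, 255, 255, 255, 255, 255, 255, 253, 254, 255, 237, 99, 110, 143, 163, 173, 177, 202, 231, 243, 250, 255, 254, 144, 101, 107, 108, 115, 112, 114, 111, 118]
268 [152, 157, 174, 181, 185, 171, 170, 177, 169, 174, 171, 173, 172, 164, 208, 255, 220, 167, 169, 169, 171, 176, 174, 176, 177, 175, 176, 171, 172, 166, 175, 174, 208, 255, 255, 255, 255, 255, 255, 255, 255, 255, 255, 255, 255, 255, 255, 255, 255, 118]
278 [153, 150, 158, 177, 187, 179, 173, 172, 171, 173, 176, 172, 175, 175, 165, 212, 227, 171, 168, 175, 171, 175, 177, 177, 172, 176, 171, 177, 176, 176, 172, 170, 171, 228, 255, 255, 255, 255, 255, 255, 255, 255, 255, 255, 255, 255, 255, 255, 255, 255]
288 [149, 150, 151, 159
[... 201 characters left out ...]
 254, 254, 255, 255, 255, 255]
296 [153, 151, 149, 155, 164, 183, 219, 221, 220, 219, 217, 215, 255, 255, 255, 255, 255, 255, 255, 255, 255, 255, 255, 255, 255, 255, 255, 255, 255, 255, 255, 158, 164, 171, 181, 236, 244, 240, 250, 255, 236, 124, 104, 105, 106, 109, 91, 91, 96, 94]
302 [223, 227, 233, 233, 229, 233, 232, 236, 237, 237, 239, 237, 240, 241, 238, 242, 239, 240, 242, 244, 244, 244, 245, 246, 247, 247, 247, 251, 250, 251, 251, 250, 251, 250, 251, 251, 250, 247, 252, 255, 234, 106, 86, 94, 93, 95, 88, 93, 91, 93]
keeper_lip [(array([319.5, 277.3]), 0.74)]
bail_bar []
lever_tip [(array([314.4, 275.7]), 0.74), (array([250.3, 278.8]), 0.72)]
lever_pivot [(array([204.7, 276.3]), 0.78)]
```

Emit:
send_rows(targets=[[[0, 0, 0], 0], [[0, 0, 0], 0], [[0, 0, -0.005], 0], [[0, 0, -0.03], 0], [[0, 0, -0.07], 0], [[0, 0, -0.11], 0], [[-0.01, 0, -0.11], 0], [[-0.01, 0, -0.11], 0]], hand=0.0)

```text
clock: 17.3
tool_pos: [0.5214, -0.1286, 0.2005]
tool_rot: [1.0, 0.017, 0.001, 0.001]
contact_force: [-0.1, -0.1, -0.5]
width: 0.493
finger_force: 0.0
```

```bash
cat > lev.py <<'E'
from look import *
from scipy.optimize import brentq
im,P=snap('wrist','l.png'); s=telemetry.get_state(); print(s['clock'],s['tool_pos'],s['contact_force'])
rv=np.array([.569,-.127,.099])
def tip(L,a=.056,b=.008): u=a*np.cos(L)-b*np.sin(L); return rv+[u,u*.035,a*np.sin(L)+b*np.cos(L)]
for t in('keeper','keeper_lip','bail_bar','lever_tip','lever_pivot'):
  for m in mark_of('wrist',t)[:3]:
    l=np.array(m['location']); print(t,np.round(l,1),round(m['p'],2),onz(P,l,Z[t],True) if t in Z else '')
    if t=='lever_tip':
      Ls=np.arange(0,1.8,.01); e=[abs(proj(P,tip(L),True)[0]-l[0]) for L in Ls]; print(' L',Ls[np.argsort(e)[:3]],min(e),proj(P,tip(Ls[np.argmin(e)]),True))
E
python3 lev.py
```

```text
17.35 [ 0.5207 -0.1282  0.1988] [-0.4051 -1.2094  0.1456]
keeper [214.8 275.2] 0.92 [ 0.5176 -0.1261  0.0985]
keeper [361.3  58. ] 0.8 [0.3098 0.1466 0.0985]
keeper_lip [219.5 279.3] 0.84 [ 0.5167 -0.1294  0.107 ]
keeper_lip [366.2  55.6] 0.67 [0.3086 0.1459 0.107 ]
bail_bar [217. 275.] 0.76 
bail_bar [363.6  60.5] 0.57 
lever_tip [154.4 280.8] 0.74 
 L [1.35 1.36 1.34] 0.46533130135830447 [153.9347 278.1871]
lever_tip [367.  384.3] 0.69 
 L [1.79 1.78 1.77] 173.85526264336852 [193.1447 278.2717]
lever_tip [305.8  25.4] 0.58 
 L [1.79 1.78 1.77] 112.65526264336853 [193.1447 278.2717]
lever_pivot [124. 526.] 0.69 [ 0.6124 -0.3531  0.099 ]
lever_pivot [153.3 277.4] 0.63 [ 0.5666 -0.1263  0.099 ]
lever_pivot [339.8  44.4] 0.59 [0.3442 0.1552 0.099 ]
```

Emit:
send_rows(targets=[[[0.024, -0.001, 0], 0], [[0.024, -0.001, 0], 0], [[0.024, -0.001, 0], 0], [[0.024, -0.001, 0], 0], [[0.024, -0.001, 0.03], 0], [[0.024, -0.001, 0.054], 0], [[0.024, -0.001, 0.054], 0], [[0.028, -0.001, 0.054], 0], [[0.032, -0.001, 0.054], 0], [[0.032, -0.001, 0.054], 0]], hand=1)

```text
clock: 18.6
tool_pos: [0.555, -0.1266, 0.1466]
tool_rot: [1.0, 0.017, 0.002, 0.0]
contact_force: [0.1, 0.3, -1.3]
width: 0.0
finger_force: 0.0
```

Emit:
send_rows(targets=[[[0.002, 0, 0], 0], [[0.004, 0, 0], 0], [[0.006, 0, 0], 0], [[0.008, 0, 0], 0], [[0.01, 0, 0], 0], [[0.012, 0, 0], 0], [[0.012, 0, 0], 0]])

```text
clock: 19.3
tool_pos: [0.5644, -0.1257, 0.1443]
tool_rot: [1.0, 0.017, -0.001, -0.0]
contact_force: [-4.1, 0.5, 1.8]
width: -0.002
finger_force: 2.3
```

Emit:
send_rows(targets=[[[0.002, 0, 0.002], 0], [[0.0045, 0, 0.003], 0], [[0.0065, 0, 0.004], 0], [[0.0085, 0, 0.005], 0], [[0.011, 0, 0.006], 0], [[0.013, 0, 0.007], 0], [[0.015, 0, 0.008], 0], [[0.015, 0, 0.008], 0]])

```text
clock: 20.1
tool_pos: [0.5812, -0.1252, 0.1382]
tool_rot: [1.0, 0.017, 0.001, 0.0]
contact_force: [-2.5, 1.4, 7.4]
width: 0.005
finger_force: 3.7
```

Emit:
send_rows(targets=[[[0.002, 0, 0.0015], 0], [[0.004, 0, 0.003], 0], [[0.006, 0, 0.0045], 0], [[0.0075, 0, 0.006], 0], [[0.0095, 0, 0.0075], 0], [[0.011, 0, 0.0095], 0], [[0.011, 0, 0.0095], 0]])

```text
clock: 20.8
tool_pos: [0.5931, -0.1247, 0.129]
tool_rot: [1.0, 0.017, 0.002, 0.0]
contact_force: [-1.7, 1.6, 6.3]
width: -0.004
finger_force: 3.2
```

Emit:
send_rows(targets=[[[0.0015, 0, 0.002], 0], [[0.003, 0, 0.004], 0], [[0.004, 0, 0.006], 0], [[0.005, 0, 0.008], 0], [[0.006, 0, 0.01], 0], [[0.006, 0, 0.01], 0]])

```text
clock: 21.4
tool_pos: [0.5999, -0.1245, 0.1188]
tool_rot: [1.0, 0.017, 0.003, 0.0]
contact_force: [1.8, 1.6, 4.0]
width: 0.002
finger_force: 1.7
```

Emit:
send_rows(targets=[[[0.001, 0, 0.002], 0], [[0.002, 0, 0.004], 0], [[0.003, 0, 0.006], 0], [[0.003, 0, 0.0075], 0], [[0.003, 0, 0.0075], 0]])

```text
clock: 21.9
tool_pos: [0.5987, -0.1244, 0.1082]
tool_rot: [1.0, 0.017, -0.002, -0.0]
contact_force: [0.1, -0.3, -0.2]
width: -0.001
finger_force: 0.0
```

```bash
python3 lev.py
```

```text
21.95 [ 0.5986 -0.1244  0.1082] [0.2108 0.4441 0.1838]
keeper [361.3 280.2] 0.88 [ 0.5275 -0.1281  0.0985]
keeper_lip [372.7 279.6] 0.59 [ 0.5256 -0.1278  0.107 ]
keeper_lip [211.8 215.9] 0.48 [ 0.6284 -0.0942  0.107 ]
lever_tip [219.9 282.6] 0.58 
 L [0.   0.01 0.02] 0.9345585411931552 [220.8346 280.967 ]
lever_tip [406.3   8.9] 0.52 
 L [1.79 1.78 1.77] 0.7374875297801964 [405.5625 280.9744]
```

Emit:
send_rows(targets=[[[0.006, 0, -0.002], 0], [[0.012, 0, -0.002], 0], [[0.012, 0, 0.0], 0], [[0.012, 0, 0.002], 0], [[0.012, 0, 0.003], 0], [[0.012, 0, 0.004], 0], [[0.012, 0, 0.004], 0], [[0.012, 0, 0.004], 0]])

```text
clock: 23.0
tool_pos: [0.6123, -0.1241, 0.107]
tool_rot: [1.0, 0.017, 0.0, 0.0]
contact_force: [-1.8, 1.1, 6.8]
width: 0.002
finger_force: 3.5
```

Emit:
send_rows(targets=[[[0, 0, 0.001], 0], [[0, 0, 0.002], 0], [[0, 0, 0.003], 0], [[0, 0, 0.003], 0]])

```text
clock: 23.4
tool_pos: [0.6123, -0.1242, 0.1068]
tool_rot: [1.0, 0.017, 0.0, 0.0]
contact_force: [-8.9, 3.0, 19.9]
width: -0.005
finger_force: 10.2
```

Emit:
send_rows(targets=[[[0, 0, 0], 0], [[0, 0, -0.003], 0], [[0, 0, -0.01], 0], [[0, 0, -0.05], 0], [[-0.04, 0, -0.1], 0], [[-0.08, 0, -0.12], 0], [[-0.08, 0, -0.12], 0], [[-0.08, 0, -0.12], 0], [[-0.08, 0, -0.12], 0]])

```text
clock: 24.3
tool_pos: [0.5321, -0.1268, 0.2217]
tool_rot: [1.0, 0.017, -0.0, -0.0]
contact_force: [-0.2, 0.4, 0.3]
width: -0.003
finger_force: 0.0
```

```bash
sed -i "s/('keeper','keeper_lip'/('gate_push','keeper','keeper_lip'/" lev.py; python3 lev.py; python3 - <<'E'
from look import *
im,P=snap('wrist'); p=(.527,-.128,.1)
r,c=map(int,proj(P,p,True)); b=cv2.cvtColor(im,cv2.COLOR_RGB2GRAY); print(r,c,[np.round(proj(P,q,True),1) for q in ((.527,-.128,.0985),(.526,-.128,.107),(.625,-.125,.107))])
for k in range(c-22,c+23,4): print(k,b[r-14:r+16,k].tolist())
E
```

```text
24.35 [ 0.5321 -0.1267  0.2211] [ 0.1433 -0.2691 -0.1936]
gate_push [201.9 266. ] 0.63 [ 0.5198 -0.1145  0.055 ]
keeper [210.1 277.5] 0.88 [ 0.5254 -0.126   0.0985]
keeper [356.3  70.7] 0.72 [0.3118 0.1433 0.0985]
keeper_lip [362.6  65. ] 0.59 [0.3053 0.1508 0.107 ]
keeper_lip [219.  280.6] 0.57 [ 0.5203 -0.1288  0.107 ]
keeper_lip [210.9 277.9] 0.3 [ 0.5274 -0.1263  0.107 ]
bail_bar [210.1 279.3] 0.62 
bail_bar [357.5  72.7] 0.51 
lever_tip [ 90.8 283.2] 0.92 
 L [0.   0.01 0.02] 0.2070344477717896 [ 91.007  280.4385]
lever_tip [302.4  39.1] 0.86 
 L [1.79 1.78 1.77] 101.82422646891419 [200.5758 280.5601]
lever_pivot [334.3  56.8] 0.85 [0.3481 0.1532 0.099 ]
lever_pivot [160.5 279.9] 0.68 [ 0.5684 -0.1266  0.099 ]
208 279 [array([208.3, 280. ]), array([212.5, 279.9]), array([ 90.9, 280.5])]
257 [240, 251, 248, 248, 248, 248, 248, 248, 248, 248, 248, 250, 255, 221, 117, 109, 114, 113, 114, 112, 110, 110, 111, 108, 111, 109, 113, 113, 109, 113]
261 [236, 251, 249, 247, 248, 248, 248, 249, 249, 249, 248, 250, 255, 228, 122, 108, 113, 113, 115, 114, 109, 111, 111, 114, 114, 108, 109, 11
[... 858 characters left out ...]
5, 254, 255, 255, 255, 255, 255, 198, 94, 109, 114, 110, 110, 114, 106, 110, 109]
289 [181, 184, 171, 195, 199, 173, 166, 168, 155, 246, 255, 255, 255, 255, 255, 255, 255, 255, 255, 255, 203, 95, 110, 115, 112, 114, 110, 114, 109, 104]
293 [171, 171, 168, 171, 168, 167, 211, 245, 249, 250, 241, 204, 216, 244, 254, 255, 227, 108, 104, 115, 114, 111, 113, 111, 109, 109, 108, 115, 111, 113]
297 [241, 240, 238, 239, 240, 239, 239, 237, 239, 238, 239, 238, 239, 236, 250, 229, 141, 106, 112, 113, 110, 109, 113, 111, 112, 110, 111, 111, 108, 111]
301 [114, 129, 138, 127, 134, 114, 109, 114, 111, 110, 116, 115, 111, 112, 114, 115, 110, 108, 112, 111, 107, 110, 114, 112, 112, 105, 108, 108, 107, 108]
```

```bash
python3 -c "
from rig import ticket
print(ticket.finish_job())"
```

```text
the job is handed in; nothing more can be done
None
```

I handed the job in with the gate swung shut, the bail hooked under the keeper lip and the lever on its stop. The last push was about 22 N, the robot is clear, and I touched nothing else on the plate. The rig returned no verdict and I took no plunger reading, so the clamp on the block is judged only from the gate standing nearly square.

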